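Set out the door hanger over the edge of the bedside riser

ROBOT

A 7-joint arm with a two-finger parallel gripper is mounted at the origin on the work surface. World frame = base frame: x ahead of the robot, y to its left, z up, the work surface at z = 0. Lengths are in m, angles in rad, forces in N, time in s.
With the tool pointing down it reaches from about 0.4 to 0.85 m from the base axis. Payload 10.4 kg.
Tool frame: the origin (TCP) lies on the centre line of the jaws, within the pads' length; the fingertips stand 17 mm ahead of it and the grasp point (between the pads) lies 2 mm behind it; z points along the fingers, y is the line along which they close (so a half turn about z gives the same grasp; the last joint's range is limited). The gripper opens to 85 mm and grips with 20 to 120 N. Pads are 22 mm wide; open, the fingers measure 114 mm over their backs; the gripper's body (76 mm by 85 mm) begins 54 mm behind the grasp point. The pads swing forward as they close: fully open they stand 13 mm farther back than shut.
Start: joints at [-1.229, 0.332, -0.065, 1.46, 0.022, 1.35, -0.088], TCP at [0.223, 0.584, 0.248] pointing down, gripper open.
Joint ranges: [-2.6, 2.6], [-0.5, 2.12], [-1.47, 1.34], [0.16, 2.42], [-1.27, 4.41], [0.06, 2.06], [-2.6, 2.6]. Speed limits (rad/s): [2.22, 2.22, 2.79, 2.79, 3.14, 3.14, 3.14].

INTERFACE

Orientations are given as a unit quaternion [x, y, z, w].
In Python, from workcell import get_obs, optics, job gives the robot as it stands. The module is installed in compiled form; this text tells all that it offers.
- The arm moves only by the tool send_rows, never from a script. Its argument "plan" is a list that holds one entry, the list of rows, each a list of 7 numbers: the turn, a rotation vector about the tool's x, y, z in units of 1.5 rad (1.0 is 1.5 rad), then the shift along the tool's x, y, z in units of 20 cm (1.0 is 20 cm), then the opening, from 0 (shut) to 1 (fully open). A call has 1 to 20 rows; each row shifts and turns the commanded pose from where the row before left it, along the tool's axes as they then stand; what a row does not reach is not made up. A row lasts 1/12 s, in which the tool goes at most 41.7 mm and 7.16 degrees, less where a joint would pass 70% of its speed; a pose out of reach is approached as far as the arm can. A call with a number of a shift or a turn outside -1 to 1 is refused whole. A call with a gripper value outside its range is refused whole. The fingers move at their own pace and stop on an object; "squeeze" is the grip in N (left out, the last holds). Time passes only in rows, so rows that do not move let the fingers close. It gives the time, the measured TCP pose, the force, the opening and the grip force at its end, in the units of the state.
- get_obs(): the state, without advancing time (a new reading comes with each control period).
- optics.camera(name): name is "side" or "top" or "wrist"; returns the picture (400x640x3 uint8, red, green, blue); there is no depth.
- optics.get_calibration(name): a dict with "intrinsics" (3x3 intrinsics, pixels), "world_from_camera" (4x4, takes a point from camera to world coordinates); the wrist camera has in their place "T_tool_cam" (4x4, takes a point from camera to tool coordinates, whose origin is the TCP and whose axes are the flange's). Camera axes: x right, y up, looking along -z (the intrinsics and any distortion apply to the point x, -y, -z); pixel columns grow to the right and rows downward; lengths in m; the calibration is good to about 2 mm. The wrist camera is an equidistant fisheye: a pixel r from the principal point sees the ray r / f radians off the axis. A picture is of the moment at which its call begins: read the wrist's pose just before it. get_calibration takes no time and is no camera call.
- job.hand_in(): hands the job in; it is judged then, once.
The state is a dict: "clock": time; "joint_pos": joint angles; "joint_velocities": joint speeds; "tau": joint torques, N m; "position": TCP position; "ee_rot": TCP orientation; "ft_force": force on the tool from outside, world axes, zero at the start; "torque": the same for the moment, N m; "grip_width": opening from 0.0 (shut) to 1.0 (fully open); "grasp_force": force on a finger pad.
Only numpy, scipy, OpenCV 4.12 (cv2) and the standard library are available. Lean on these libraries where they do the work, as an engineer would, in place of code of your own. Each camera call takes 0.05 s, during which the arm holds its last target. There are 200 camera calls.

TASK

Make the room ready for the guest: with the fingertips, slide the white door hanger with the red band along the low oak riser until the whole red band, and no more, sticks out past the riser's left-hand edge (the robot's left, towards the bed and the tumbler), with the hanger lying square to that edge. Only push it: do not lift or tip it. Leave the green-banded hanger and everything else where it is.

Things in the scene. Friction and masses are not known exactly. Their poses are not given: they have to be found in the camera images.
- riser: Low oak shelf on two black runners, fixed to the desk: 300 mm (its x) by 320 mm (its y), top face flat, bare and 50 mm above the desk. Origin: centre of its underside, on the desk. Its +y axis points to the left-hand edge, towards the bed; it is turned by up to 0.2 rad from the world axes.
- riser_edge (a point): Middle of the riser's left-hand (its +y) top edge, at the height of the top face; axes as the riser's. The edge runs along the riser's x.
- red_hanger: Loose rigid door sign, white with a red end band, about 80 g: 70 mm wide (x), 180 long (y), 8 thick. Origin: centre of its underside, resting on the riser. The red band is the last 45 mm at its +y end; the plain -y end is a straight square edge 90 mm behind the origin. A 42 mm round hole is centred 54.5 mm behind the origin. Starts up to 0.2 rad askew, band towards the left-hand edge.
- red_line (a point): Middle of the line where the red band meets the white, at the underside of the red-banded hanger, 45 mm ahead (+y) of its origin.
- green_hanger: The same sign with a green band instead of the red one, lying beside it on the riser, on either side, some 130 to 160 mm away across the riser; same size, origin and axes. To be left alone.
- tumbler: Clear glass tumbler, 68 mm across, 90 mm high, standing on the desk about 115 to 125 mm beyond the riser's left-hand edge (its centre). Origin: centre of its underside.
- carafe: Clear water carafe with a wooden stopper, 76 mm across, 210 mm high, on the desk to the left. Origin: centre of its underside.
- book: Open book lying on the desk to the right, 190 mm (its x) by 280 mm (its y), 22 mm thick. Origin: centre of its underside.
- glasses: Magenta reading glasses standing on the open book, 130 mm wide, 42 mm high, temples 125 mm long along its +x. Origin: below the middle of the lenses, at their foot.
- clock: Round green alarm clock on a wooden foot, 90 mm across, 97 mm high, 60 mm wide foot, on the desk to the left. Origin: centre of its underside.
Not all that is in view belongs to the job. Leave any black or brown look-alike of the red_hanger alone.

How it is judged:
By the outcome, as a careful person would: the job done as asked, in the order asked, and still so for the second after the job is handed in, with the robot touching nothing.
It also fails if it takes over 35 s, if anything falls off the work surface, if the arm or the gripper's body presses on something with over 40 N, if the wrist force passes 120 N, or if a joint passes its speed limit or range.

## Working session

There is one attempt and no reset: what is moved stays moved. The work goes in short steps, Python scripts to look and compute and a tool call to move; the robot and the scene stay as the last step left them, time stands still between calls to the robot, and variables do not carry over. Pictures are saved under pics/ and viewed, at most 10 in all, crops included, and the job is handed in when it is done.

Besides the shell and the picture viewer there is one more tool, called after "Call:" as name(argument=value, ...) on one line, values as JSON. send_rows: Moves the arm, as the interface text tells. Its arguments: {"type":"object","properties":{"plan":{"type":"array"},"squeeze":{"type":"number"}},"required":["plan"]}

```bash
mkdir -p pics; python3 - <<'E'
from workcell import get_obs, optics, job
import cv2,numpy as np
np.set_printoptions(precision=4,suppress=True)
print(get_obs())
for n in("top","side"):
    im=optics.camera(n);cv2.imwrite(f"pics/{n}0.png",im[:,:,::-1]);c=optics.get_calibration(n);print(n,c)
print(optics.get_calibration("wrist"))
E
```

```text
{'clock': 0.0, 'joint_pos': array([-1.2286,  0.3329, -0.0647,  1.461 ,  0.0216,  1.3499, -0.0885]), 'joint_velocities': array([-0.0023,  0.0003, -0.0017, -0.0006,  0.0014, -0.0014, -0.0003]), 'tau': array([  0.0003, -62.5456,   0.0495, -39.1609,   0.0162,   0.0099,
         0.    ]), 'position': array([0.2228, 0.5835, 0.2475]), 'ee_rot': array([ 0.1814,  0.9834, -0.0007, -0.0001]), 'ft_force': array([-0.6732,  0.477 , -0.2339]), 'torque': array([ 0.0037, -0.0031, -0.0054]), 'grasp_force': 0.0, 'grip_width': 0.9991543955929144}
top {'intrinsics': array([[412.6897,   0.    , 325.1141],
       [  0.    , 412.6897, 198.4477],
       [  0.    ,   0.    ,   1.    ]]), 'world_from_camera': array([[ 0.012 ,  0.9881, -0.1532,  0.2926],
       [-0.9999,  0.0115, -0.0041, -0.0437],
       [-0.0023,  0.1532,  0.9882,  1.1828],
       [ 0.    ,  0.    ,  0.    ,  1.    ]])}
side {'intrinsics': array([[435.8405,   0.    , 314.7341],
       [  0.    , 435.8405, 200.6108],
       [  0.    ,   0.    ,   1.    ]]), 'world_from_camera': array([[ 0.9248,  0.2997, -0.2343,  0.1659],
       [-0.3802,  0.7055, -0.5981, -0.7491],
       [-0.0139,  0.6422,  0.7664,  1.    ],
       [ 0.    ,  0.    ,  0.    ,  1.    ]])}
{'intrinsics': array([[309.7069,   0.    , 323.5341],
       [  0.    , 309.7069, 201.9269],
       [  0.    ,   0.    ,   1.    ]]), 'T_tool_cam': array([[-0.0004,  0.9475,  0.3197,  0.0836],
       [ 1.    ,  0.0005, -0.0001,  0.0005],
       [-0.0003,  0.3197, -0.9475, -0.1254],
       [ 0.    ,  0.    ,  0.    ,  1.    ]])}
```

View pics/top0.png

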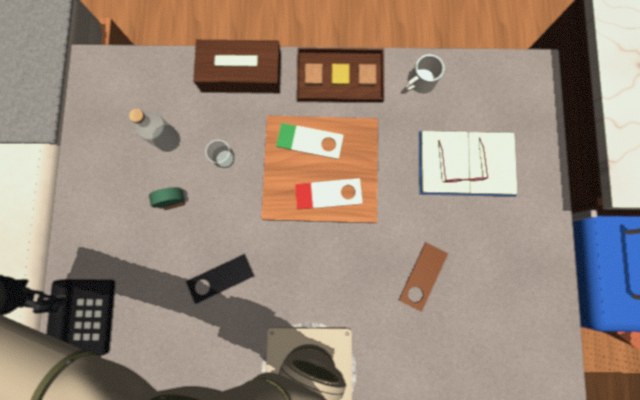

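View pics/side0.png

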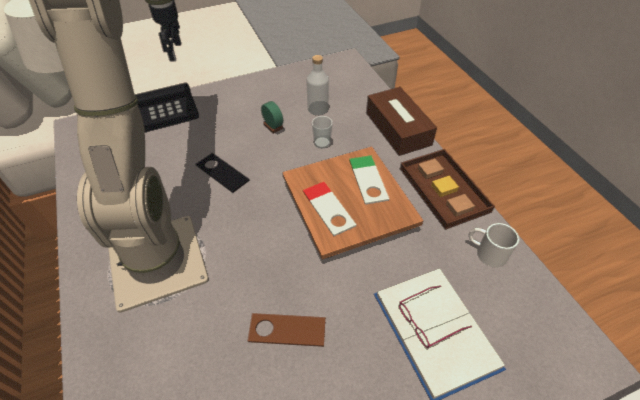

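Candidates, as pixels in the top view:
- Red-banded white hanger at (328,194).
- Green-banded hanger at (310,141).
- Black look-alike at (220,278).
- Brown look-alike at (423,276).

By the description, the target is the red-banded one at (328,194). The tumbler is at (219,153).

```bash
cat > h.py <<'E'
from workcell import get_obs, optics, job
import cv2,numpy as np
np.set_printoptions(precision=4,suppress=True)
def toplane(n,px,z):
    c=optics.get_calibration(n);K=c["intrinsics"];T=c["world_from_camera"]
    px=np.asarray(px,float).reshape(-1,2)
    d=np.c_[(px[:,0]-K[0,2])/K[0,0],-(px[:,1]-K[1,2])/K[1,1],-np.ones(len(px))]@T[:3,:3].T
    return (T[:3,3]+d*((z-T[2,3])/d[:,2])[:,None])[:,:2]
def big(m):
    cs,_=cv2.findContours(m.astype(np.uint8),cv2.RETR_EXTERNAL,cv2.CHAIN_APPROX_NONE)
    return max(cs,key=cv2.contourArea)
S=6
def rect(n,m,z):   # m: upscaled mask; rect in world of blob lying at height z
    p=(big(m)[:,0]+.5)/S-.5
    r=cv2.minAreaRect((toplane(n,p,z)*1000).astype(np.float32))
    b=cv2.boxPoints(r); return np.array(r[0]),b
def axes(b):  # long direction angle vs +y, sizes
    e1,e2=b[1]-b[0],b[2]-b[1]
    if abs(e1[1])<abs(e2[1]): e1,e2=e2,e1
    e1=e1*np.sign(e1[1]); return np.arctan2(-e1[0],e1[1]),np.linalg.norm(e1),np.linalg.norm(e2)
def measure(n,roi,im=None):
    im=optics.camera(n) if im is None else im
    x0,y0,x1,y1=roi
    mk=np.zeros(im.shape[:2],bool);mk[y0:y1,x0:x1]=1
    I=cv2.resize(im,None,fx=S,fy=S,interpolation=cv2.INTER_CUBIC);M=cv2.resize(mk.astype(np.uint8),None,fx=S,fy=S,interpolation=0)>0
    h,s,v=cv2.split(cv2.cvtColor(I,cv2.COLOR_RGB2HSV))
    red=((h<6)|(h>172))&(s>170)&(v>110)&M
    green=(h>50)&(h<85)&(s>120)&M
    white=(s<60)&(v>185)&M
    wood=(h>5)&(h<20)&(s>90)&(v>90)&M
    return im,I,red,green,white,wood
E
python3 - <<'E'
from h import *
for n,roi in(("top",(255,108,388,230)),("side",(275,140,430,262))):
    im,I,red,green,white,wood=measure(n,roi)
    for nm,m,z in(("riser",wood|red|white|green,.05),("red",red,.058),("green",green,.058)):
        c,b=rect(n,m,z);print(n,nm,c,axes(b),b.round(1).tolist())
    k,l,st,ce=cv2.connectedComponentsWithStats(white.astype(np.uint8))
    for i in np.argsort(-st[1:,4])[:2]+1:
        c,b=rect(n,l==i,.058);print(n,"white",c,axes(b),b.round(1).tolist())
x=optics.camera("top")[100:240,190:400]
cv2.imwrite("pics/crop1.png",cv2.resize(x,None,fx=3.5,fy=3.5,interpolation=2)[:,:,::-1])
print(toplane("top",[[219,153],[212,150],[226,160]],0.0),toplane("top",[[220,150]],.09))
E
```

```text
top riser [555.4564 -24.5598] (np.float32(-0.015705453), np.float32(320.46863), np.float32(302.25186)) [[401.79998779296875, -182.39999389648438], [704.0, -187.10000610351562], [709.0999755859375, 133.3000030517578], [406.8999938964844, 138.0]]
top red [474.1785  22.3975] (np.float32(0.10091533), np.float32(40.157112), np.float32(70.056366)) [[437.29998779296875, 38.79999923706055], [441.3999938964844, -1.100000023841858], [511.1000061035156, 5.900000095367432], [507.0, 45.900001525878906]]
top green [644.6476  74.4805] (np.float32(-0.19284159), np.float32(36.683784), np.float32(64.52008)) [[609.5, 62.70000076293945], [672.7999877929688, 50.29999923706055], [679.7999877929688, 86.30000305175781], [616.5, 98.69999694824219]]
top white [483.6851 -69.706 ] (np.float32(0.10043252), np.float32(136.29454), np.float32(72.46943)) [[440.79998779296875, -5.5], [454.5, -141.10000610351562], [526.5999755859375, -133.89999389648438], [512.9000244140625, 1.7000000476837158]]
top white [628.4068 -14.0168] (np.float32(-0.18694326), np.float32(136.86256), np.float32(72.39427)) [[580.0999755859375, -7
[... 669 characters left out ...]
.9000244140625, 61.0], [672.9000244140625, 48.099998474121094], [680.2000122070312, 85.19999694824219], [615.2999877929688, 98.0999984741211]]
side white [482.871  -70.5657] (np.float32(0.102527544), np.float32(135.05402), np.float32(70.680984)) [[440.79998779296875, -7.0], [454.6000061035156, -141.39999389648438], [524.9000244140625, -134.10000610351562], [511.1000061035156, 0.20000000298023224]]
side white [627.9644 -15.0486] (np.float32(-0.1906096), np.float32(136.05162), np.float32(70.052284)) [[580.7000122070312, -75.19999694824219], [649.5, -88.5], [675.2000122070312, 45.099998474121094], [606.5, 58.400001525878906]]
[[0.6081 0.2762]
 [0.617  0.2973]
 [0.5871 0.2544]] [[0.5926 0.2495]]
```

View pics/crop1.png

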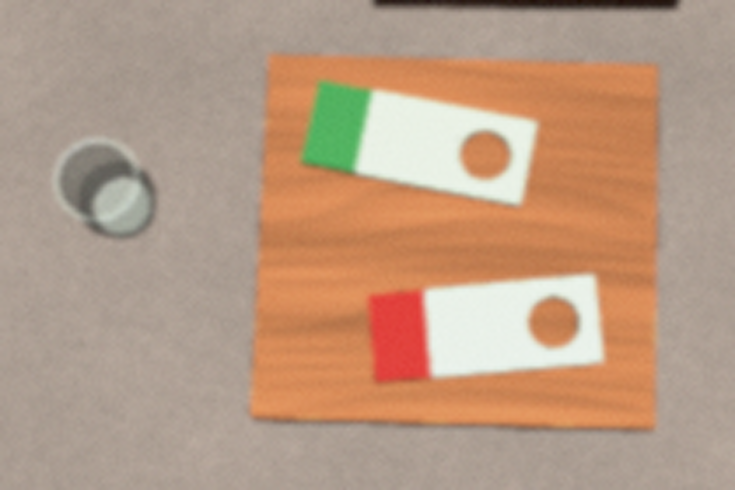

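The crop shows the target: red band at crop (400,335), round hole at (553,322), and the riser's left edge near column 260. The green hanger is above it and the tumbler well clear to the upper left. The hanger must advance about 140 mm and turn about -0.117 rad. I'll push its plain end with two part-open fingertips set square to the riser.

Call:
send_rows(plan=[[[0,0,0,-0.128,-0.153,0,0.42],[0,0,0,-0.128,-0.153,0,0.42],[0,0,0,-0.128,-0.153,0,0.42],[0,0,0,-0.128,-0.153,0,0.42],[0,0,0,-0.128,-0.153,0,0.42],[0,0,0,-0.128,-0.153,0,0.42],[0,0,0,-0.128,-0.153,0,0.42],[0,0,0,-0.128,-0.153,0,0.42],[0,0,0,-0.128,-0.153,0,0.42],[0,0,0,-0.128,-0.153,0,0.42],[0,0,0,-0.128,-0.153,0,0.42],[0,0,0,-0.128,-0.153,0,0.42],[0,0,0,-0.128,-0.153,0,0.42],[0,0,0,-0.128,-0.153,0,0.42],[0,0,0,-0.128,-0.153,0,0.42],[0,0,0,-0.128,-0.153,0,0.42],[0,0,0,-0.128,-0.153,0,0.42],[0,0,0,-0.128,-0.153,0,0.42],[0,0,0,-0.128,-0.153,0,0.42],[0,0,0,-0.128,-0.153,0,0.42]]])

```text
clock: 1.92
position: [0.4832, -0.1725, 0.2488]
ee_rot: [0.181, 0.983, 0.0, 0.001]
ft_force: [1.1, 1.4, -0.9]
grip_width: 0.423
grasp_force: 0.0
```

Call:
send_rows(plan=[[[0,0,0.0814,0,0,0,0.42],[0,0,0.0814,0,0,0,0.42],[0,0,0.0814,0,0,0,0.42],[0,0,0.0814,0,0,0,0.42],[0,0,0.0814,0,0,0,0.42],[0,0,0.0814,0,0,0,0.42],[0,0,0.0814,0,0,0,0.42],[0,0,0.0814,0,0,0,0.42],[0,0,0.0814,0,0,0,0.42],[0,0,0.0814,0,0,0,0.42],[0,0,0,0,0,0,0.42],[0,0,0,0,0,0,0.42]]])

```text
clock: 2.92
position: [0.4829, -0.1704, 0.2483]
ee_rot: [0.711, 0.703, 0.0, -0.0]
ft_force: [-0.2, -0.4, 0.7]
grip_width: 0.422
grasp_force: 0.0
```

Call:
send_rows(plan=[[[0,0,0,0,0,0.174,0.42],[0,0,0,0,0,0.174,0.42],[0,0,0,0,0,0.174,0.42],[0,0,0,0,0,0.174,0.42],[0,0,0,0,0,0.174,0.42],[0,0,0,0,0,0,0.42],[0,0,0,0,0,0,0.42],[0,0,0,0,0,0.02,0.42],[0,0,0,0,0,0,0.42]]])

```text
clock: 3.67
position: [0.4842, -0.1707, 0.072]
ee_rot: [0.712, 0.702, 0.001, 0.001]
ft_force: [-0.1, -0.3, -0.3]
grip_width: 0.42
grasp_force: 0.0
```

```bash
python3 - <<'E'
from h import *
o=get_obs();print(o)
im=optics.camera("wrist");cv2.imwrite("pics/w1.png",im[:,:,::-1])
E
```

```text
{'clock': 3.6667, 'joint_pos': array([-0.4533,  0.3454,  0.8145,  1.9803, -0.3113,  0.94  ,  0.504 ]), 'joint_velocities': array([-0.0053, -0.009 ,  0.0017,  0.0019,  0.0031,  0.0063, -0.0107]), 'tau': array([  0.355 , -39.865 ,   9.75  , -30.9325,  -0.0363,  -0.1449,
         0.0944]), 'position': array([ 0.4842, -0.1707,  0.072 ]), 'ee_rot': array([0.7119, 0.7023, 0.0011, 0.001 ]), 'ft_force': array([-0.0885, -0.3284, -0.336 ]), 'torque': array([-0.0151, -0.0158, -0.0352]), 'grasp_force': 0.0, 'grip_width': 0.4201425466674737}
```

View pics/w1.png

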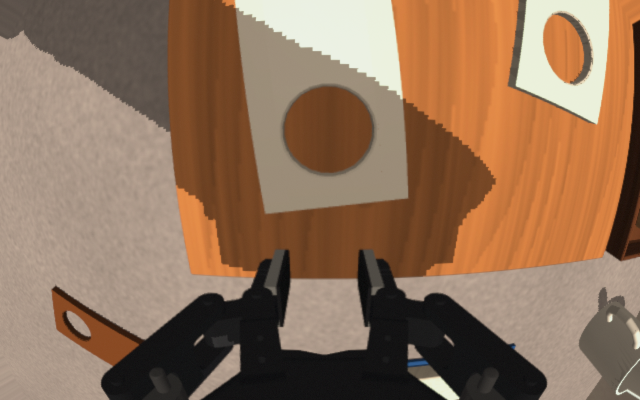

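The wrist view shows both fingertips (280,265) and (368,265) behind the hanger's plain end, which runs from (266,213) to (408,197). Next I'll probe down for the riser top.

Call:
send_rows(plan=[[[0,0,0.002,0,0,0.01,0.42],[0,0,0,0,0,0,0.42],[0,0,0,0,0,0.005,0.42],[0,0,0,0,0,0,0.42]]])

```text
clock: 4.05
position: [0.4831, -0.1704, 0.0675]
ee_rot: [0.713, 0.701, 0.0, 0.0]
ft_force: [0.3, -0.6, -0.5]
grip_width: 0.42
grasp_force: 0.0
```

Call:
send_rows(plan=[[[0,0,0,0,0,0.006,0.42],[0,0,0,0,0,0,0.42]]])

```text
clock: 4.22
position: [0.4831, -0.1705, 0.0662]
ee_rot: [0.713, 0.701, 0.0, 0.0]
ft_force: [0.7, 0.1, 0.6]
grip_width: 0.422
grasp_force: 0.4
```

Call:
send_rows(plan=[[[0,0,0,0,0,0.006,0.42],[0,0,0,0,0,0,0.42]]])

```text
clock: 4.38
position: [0.4832, -0.1705, 0.066]
ee_rot: [0.713, 0.701, 0.0, -0.0]
ft_force: [-7.4, 2.8, 21.3]
grip_width: 0.42
grasp_force: 10.7
```

Contact at TCP z of about 0.066. I'll raise 4 mm and push, stopping short of the goal.

Call:
send_rows(plan=[[[0,0,0,0,0,-0.02,0.42],[0,0,0,0,0,0,0.42],[0,0,0,0.04,0,0,0.42],[0,0,0,0.04,0,0,0.42],[0,0,0,0.04,0,0,0.42],[0,0,0,0.04,0,0,0.42],[0,0,0,0.04,0,0,0.42],[0,0,0,0.04,0,0,0.42],[0,0,0,0.04,0,0,0.42],[0,0,0,0.04,0,0,0.42],[0,0,0,0.03,0,0,0.42],[0,0,0,0.02,0,0,0.42],[0,0,0,0,0,0,0.42]]])

```text
clock: 5.47
position: [0.4844, -0.0954, 0.0689]
ee_rot: [0.713, 0.701, 0.0, -0.0]
ft_force: [0.7, -0.3, 0.2]
grip_width: 0.424
grasp_force: 0.0
```

```bash
cat >> h.py <<'E'
def report():
    o=get_obs();q=o["ee_rot"];print(o["position"],"tool y yaw",2*np.arctan2(q[1],q[0])-np.pi/2, o["ft_force"])
    for n,roi,ro2 in(("top",(255,108,388,230),(225,165,388,215)),("side",(275,140,430,262),(275,140,430,262))):
        im,I,red,green,white,wood=measure(n,roi)
        print(n,"green",rect(n,green,.058)[0])
        c,b=rect(n,wood|red|white|green,.05);print(n,"riser",axes(b),b.round(1).tolist())
        im,I,red,green,white,wood=measure(n,ro2,im)
        c,b=rect(n,red,.058);print(n,"red",c,axes(b),b.round(1).tolist())
        k,l,st,ce=cv2.connectedComponentsWithStats(white.astype(np.uint8))
        for i in np.argsort(-st[1:,4])[:2]+1:
            c,b=rect(n,l==i,.058);print(n,"white",c,axes(b),b.round(1).tolist())
E
python3 - <<'E'
from h import *
report()
im=optics.camera("wrist");cv2.imwrite("pics/w2.png",im[:,:,::-1])
E
```

```text
[ 0.4844 -0.0954  0.0689] tool y yaw -0.016794423262587177 [ 0.6733 -0.2694  0.1594]
top green [644.7117  74.6114]
top riser (np.float32(-0.015604176), np.float32(320.67474), np.float32(302.00772)) [[402.29998779296875, -182.39999389648438], [704.2999877929688, -187.10000610351562], [709.2999877929688, 133.60000610351562], [407.29998779296875, 138.3000030517578]]
top red [491.132   77.1285] (np.float32(-0.0018052302), np.float32(39.929844), np.float32(69.84103)) [[456.20001220703125, 57.20000076293945], [526.0, 57.099998474121094], [526.0999755859375, 97.0], [456.20001220703125, 97.19999694824219]]
top white [491.4082  18.5896] (np.float32(-0.007433951), np.float32(68.704636), np.float32(71.63064)) [[455.29998779296875, -15.5], [527.0, -16.0], [527.5, 52.70000076293945], [455.79998779296875, 53.20000076293945]]
top white [ 507.8227 -163.7581] (np.float32(-0.30477563), np.float32(8.832305), np.float32(25.79254)) [[494.20001220703125, -164.10000610351562], [518.7999877929688, -171.8000030517578], [521.4000244140625, -163.39999389648438], [496.79998779296875, -155.6999969482422]]
side g
[... 292 characters left out ...]
0.017419837), np.float32(43.18969), np.float32(60.669483)) [[453.5, 54.5], [514.2000122070312, 53.400001525878906], [514.9000244140625, 96.5999984741211], [454.29998779296875, 97.69999694824219]]
side white [627.8062 -15.2638] (np.float32(-0.18894383), np.float32(136.74655), np.float32(70.68422)) [[580.2999877929688, -75.80000305175781], [649.7000122070312, -89.0999984741211], [675.4000244140625, 45.29999923706055], [605.9000244140625, 58.5]]
side white [478.9951  25.5647] (np.float32(-0.02554987), np.float32(51.447388), np.float32(48.00828)) [[454.29998779296875, 0.5], [502.29998779296875, -0.800000011920929], [503.6000061035156, 50.70000076293945], [455.70001220703125, 51.900001525878906]]
```

View pics/w2.png

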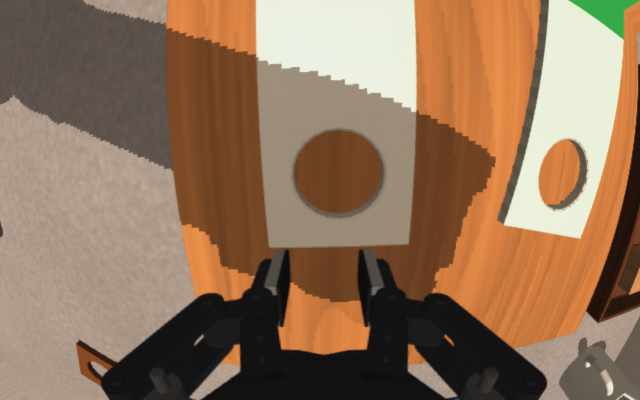

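The wrist view shows the plain end now level (row 246, columns 268–408) against both fingertips, so the hanger is nearly square. About 82 mm remain; I'll push 72 and then measure.

Call:
send_rows(plan=[[[0,0,0,0.02,0,0,0.42],[0,0,0,0.04,0,0,0.42],[0,0,0,0.04,0,0,0.42],[0,0,0,0.04,0,0,0.42],[0,0,0,0.04,0,0,0.42],[0,0,0,0.04,0,0,0.42],[0,0,0,0.04,0,0,0.42],[0,0,0,0.04,0,0,0.42],[0,0,0,0.03,0,0,0.42],[0,0,0,0.02,0,0,0.42],[0,0,0,0.01,0,0,0.42],[0,0,0,0,0,0,0.42],[0,0,0,0,0,0,0.42]]])

```text
clock: 6.7
position: [0.4855, -0.0245, 0.0688]
ee_rot: [0.713, 0.701, 0.0, -0.0]
ft_force: [0.9, -0.2, 0.2]
grip_width: 0.417
grasp_force: 0.0
```

```bash
python3 - <<'E'
from h import *
report()
x=optics.camera("top")[140:240,230:390]
cv2.imwrite("pics/crop3.png",cv2.resize(x,None,fx=5,fy=5,interpolation=2)[:,:,::-1])
E
```

```text
[ 0.4855 -0.0245  0.0688] tool y yaw -0.018066071130959704 [ 0.8791 -0.1908  0.2366]
top green [644.8749  74.6445]
top riser (np.float32(-0.016721109), np.float32(343.84894), np.float32(302.25415)) [[401.79998779296875, -182.3000030517578], [704.0, -187.3000030517578], [709.7000122070312, 156.5], [407.5, 161.5]]
top red [495.7797 146.4668] (np.float32(-0.013074045), np.float32(37.623882), np.float32(69.5696)) [[460.79998779296875, 128.10000610351562], [530.2999877929688, 127.19999694824219], [530.7999877929688, 164.8000030517578], [461.20001220703125, 165.6999969482422]]
top white [494.8492  97.2136] (np.float32(-0.015536781), np.float32(52.430935), np.float32(72.33307)) [[458.29998779296875, 71.5999984741211], [530.5999755859375, 70.4000015258789], [531.4000244140625, 122.9000015258789], [459.1000061035156, 124.0]]
top white [520.8082 -65.805 ] (np.float32(0.0089355465), np.float32(9.7132435), np.float32(22.657064)) [[509.3999938964844, -61.0], [509.5, -70.80000305175781], [532.2000122070312, -70.5999984741211], [532.0999755859375, -60.79999923706055]]
side green [644.0342  73.1518]
[... 243 characters left out ...]
ed [485.1776 145.1545] (np.float32(-0.05215218), np.float32(39.838467), np.float32(49.399254)) [[459.5, 126.5], [508.79998779296875, 124.0], [510.8999938964844, 163.8000030517578], [461.5, 166.3000030517578]]
side white [627.6721 -15.2316] (np.float32(-0.18849063), np.float32(136.58739), np.float32(71.0155)) [[580.0, -75.69999694824219], [649.7999877929688, -89.0], [675.2999877929688, 45.20000076293945], [605.5999755859375, 58.5]]
side white [478.1905  93.8662] (np.float32(-0.026303483), np.float32(55.949482), np.float32(39.684933)) [[457.6000061035156, 66.4000015258789], [497.29998779296875, 65.4000015258789], [498.79998779296875, 121.30000305175781], [459.1000061035156, 122.4000015258789]]
```

View pics/crop3.png

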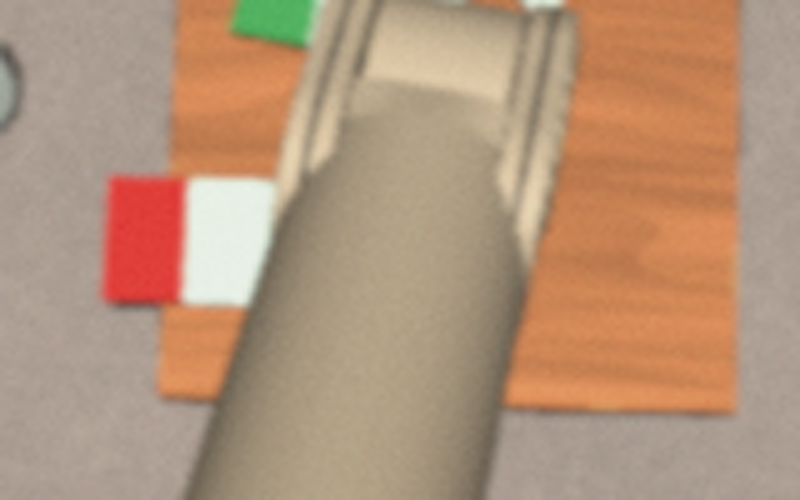

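The top crop shows the band partly out: red from column 106 to 184, the riser edge at about column 168, and the hanger square. About 12 mm remain, so I'll take a sub-pixel measurement along the riser's y.

```bash
cat >> h.py <<'E'
def px(n,P):
    c=optics.get_calibration(n);T=np.linalg.inv(c["world_from_camera"])
    r,_=cv2.Rodrigues(np.diag([1.,-1,-1])@T[:3,:3]);t=np.diag([1.,-1,-1])@T[:3,3]
    return cv2.projectPoints(np.asarray(P,float),r,t,c["intrinsics"],None)[0][:,0]
def edge(n,img,xs,ys,z,ch,psi=-.0165):
    """50% crossing of channel ch along riser y (coordinates in a frame turned by psi about world origin), per x and mean"""
    f=cv2.GaussianBlur(img,(0,0),.01) if 0 else img
    out=[]
    for x in xs:
        P=np.c_[x*np.cos(psi)-ys*np.sin(psi),x*np.sin(psi)+ys*np.cos(psi),np.full(len(ys),z)]
        q=px(n,P).astype(np.float32)
        p=cv2.remap(f,q[:,:1],q[:,1:],cv2.INTER_LINEAR).reshape(len(ys),3)[:,ch] if ch<3 else None
        a,b=p[:12].mean(),p[-12:].mean();s=(p-(a+b)/2)*np.sign(b-a)
        i=np.nonzero((s[:-1]<0)&(s[1:]>=0))[0]
        if len(i): out.append(ys[i[len(i)//2]])
    out=np.array(out);k=np.polyfit(xs[:len(out)],out,1)if len(out)==len(xs) else None
    return np.median(out),out.std(),k
def fine(n,line,xs,we=((.415,.455),)):
    img=np.mean([optics.camera(n) for _ in range(5)],0).astype(np.float32)
    g=lambda c,w=.012:np.arange(c-w,c+w,.0002)
    e=[edge(n,img,np.arange(a,b,.003),g(.1445),.05,2) for a,b in we];print("riser edge",e)
    l=edge(n,img,xs,g(line),.058,1);print("red/white",l)
    f=edge(n,img,xs,g(line+.045),.058,0);f2=edge(n,img,xs,g(line+.045),.058,1);print("far end R,G",f,f2)
E
python3 - <<'E'
from h import *
# riser-turned frame y' = y*cos - ... at x~.495: y'=y+.0165x
xs=np.arange(.465,.515,.003)
fine("top",.1335,xs,((.415,.448),(.545,.575)))
fine("side",.1335,np.arange(.465,.50,.003),((.415,.445),))
E
```

```text
riser edge [(np.float64(0.1441000000000003), np.float64(0.00046278144589717395), array([0.0114, 0.1391])), (np.float64(0.14450000000000032), np.float64(0.00038209946349086695), array([0.0246, 0.1308]))]
red/white (np.float64(0.13250000000000034), np.float64(0.00014117647058823607), array([0.0003, 0.1324]))
far end R,G (np.float64(0.17670000000000027), np.float64(0.00022690942967042898), array([-0.01  ,  0.1814])) (np.float64(0.17570000000000024), np.float64(0.00016720788710061532), array([0.0064, 0.1725]))
riser edge [(np.float64(0.14310000000000028), np.float64(0.00015850541612875632), array([0.0079, 0.1397]))]
red/white (np.float64(0.1312000000000003), np.float64(0.00038297084310255104), array([0.0228, 0.1203]))
far end R,G (np.float64(0.17590000000000025), np.float64(0.00021602468994693486), array([0.0117, 0.1703])) (np.float64(0.17510000000000023), np.float64(0.00017950549357115527), array([0.0051, 0.1726]))
```

Call:
send_rows(plan=[[[0,0,0,0.015,0,0,0.42],[0,0,0,0.015,0,0,0.42],[0,0,0,0.01,0,0,0.42],[0,0,0,0.01,0,0,0.42],[0,0,0,0.005,0,0,0.42],[0,0,0,0.005,0,0,0.42],[0,0,0,0,0,0,0.42],[0,0,0,0,0,0,0.42]]])

```text
clock: 8.02
position: [0.4857, -0.0124, 0.0689]
ee_rot: [0.713, 0.701, 0.0, -0.0]
ft_force: [-0.4, -0.8, 0.6]
grip_width: 0.423
grasp_force: 0.0
```

```bash
python3 - <<'E'
from h import *
o=get_obs();print(o["position"],o["clock"])
xs=np.arange(.465,.515,.003)
fine("top",.1442,xs,((.415,.448),(.545,.575)))
fine("side",.1432,np.arange(.465,.50,.003),((.415,.445),))
E
```

```text
[ 0.4857 -0.0124  0.0689] 8.0167
riser edge [(np.float64(0.1439000000000003), np.float64(0.0004699290726624029), array([0.0096, 0.1399])), (np.float64(0.14450000000000032), np.float64(0.0004004996878900272), array([0.0279, 0.129 ]))]
red/white (np.float64(0.14400000000000032), np.float64(0.0002555948350870712), array([-0.0119,  0.1498]))
far end R,G (np.float64(0.18820000000000028), np.float64(0.00024282079341824566), array([-0.0038,  0.1899])) (np.float64(0.18700000000000025), np.float64(0.00017129670327719357), array([0.0056, 0.1842]))
riser edge [(np.float64(0.14290000000000028), np.float64(0.0002270908363054028), array([0.0048, 0.1409]))]
red/white (np.float64(0.1426000000000003), np.float64(0.0007133644853011104), array([0.0322, 0.1274]))
far end R,G (np.float64(0.18750000000000028), np.float64(0.0003507927529974965), array([-0.0259,  0.1999])) (np.float64(0.18650000000000028), np.float64(0.000259807621135339), array([-0.0175,  0.195 ]))
```

Call:
send_rows(plan=[[[0,0,0,0.0025,0,0,0.42],[0,0,0,0,0,0,0.42],[0,0,0,-0.05,0,0,0.42],[0,0,0,-0.1,0,0,0.42],[0,0,0,-0.1,0,0,0.42],[0,0,0,0,0,-0.15,0.42],[0,0,0,0,0,-0.2,0.42],[0,0,0,0,0,-0.2,0.42],[0,0,0,0,0,-0.2,0.42],[0,0,0,-0.2,0,0,0.42],[0,0,0,-0.2,0,0,0.42],[0,0,0,-0.2,0,0,0.42],[0,0,0,-0.2,0,0,0.42],[0,0,0,-0.2,0,0,0.42],[0,0,0,-0.2,0,0,0.42],[0,0,0,-0.2,0,0,0.42],[0,0,0,0,0,0,0.42],[0,0,0,0,0,0,0.42]]])

```text
clock: 10.02
position: [0.4774, -0.346, 0.2186]
ee_rot: [0.716, 0.698, -0.001, 0.0]
ft_force: [0.0, 1.0, -0.2]
grip_width: 0.419
grasp_force: 0.0
```

```bash
python3 - <<'E'
from h import *
report()
xs=np.arange(.465,.515,.003)
fine("top",.1445,xs,((.415,.448),(.545,.575)))
x=optics.camera("top")[90:240,200:400]
cv2.imwrite("pics/crop4.png",cv2.resize(x,None,fx=3.9,fy=3.9,interpolation=2)[:,:,::-1])
E
```

```text
[ 0.4774 -0.346   0.2186] tool y yaw -0.02461011651036471 [ 0.0292  0.9834 -0.2452]
top green [644.5964  74.5148]
top riser (np.float32(-0.017557384), np.float32(324.01352), np.float32(302.87234)) [[401.0, -183.8000030517578], [703.7999877929688, -189.1999969482422], [709.5, 134.8000030517578], [406.70001220703125, 140.10000610351562]]
top red [495.0987 158.001 ] (np.float32(-0.01764445), np.float32(37.423244), np.float32(67.05017)) [[461.20001220703125, 139.89999389648438], [528.2999877929688, 138.6999969482422], [528.9000244140625, 176.10000610351562], [461.8999938964844, 177.3000030517578]]
top white [494.4806  66.7156] (np.float32(-0.019970447), np.float32(136.47476), np.float32(72.11503)) [[457.1000061035156, -0.800000011920929], [529.2000122070312, -2.200000047683716], [531.9000244140625, 134.1999969482422], [459.79998779296875, 135.6999969482422]]
top white [427.2599 138.801 ] (np.float32(-0.1286808), np.float32(0.9065431), np.float32(5.0640125)) [[424.70001220703125, 138.6999969482422], [429.70001220703125, 138.0], [429.79998779296875, 138.89999389648438], [424.79998779296875
[... 853 characters left out ...]
32(136.21759), np.float32(55.62332)) [[579.7000122070312, -75.30000305175781], [634.2999877929688, -86.0], [660.7000122070312, 47.599998474121094], [606.2000122070312, 58.400001525878906]]
riser edge [(np.float64(0.1441000000000003), np.float64(0.00042295258468166277), array([0.0103, 0.1396])), (np.float64(0.14450000000000032), np.float64(0.0004004996878900272), array([0.023 , 0.1317]))]
red/white (np.float64(0.14430000000000032), np.float64(0.00019115384481496926), array([-0.0074,  0.1478]))
far end R,G (np.float64(0.1883000000000003), np.float64(0.00024956709924231805), array([-0.0044,  0.1905])) (np.float64(0.18710000000000027), np.float64(0.00015429267116005152), array([0.0044, 0.185 ]))
```

View pics/crop4.png

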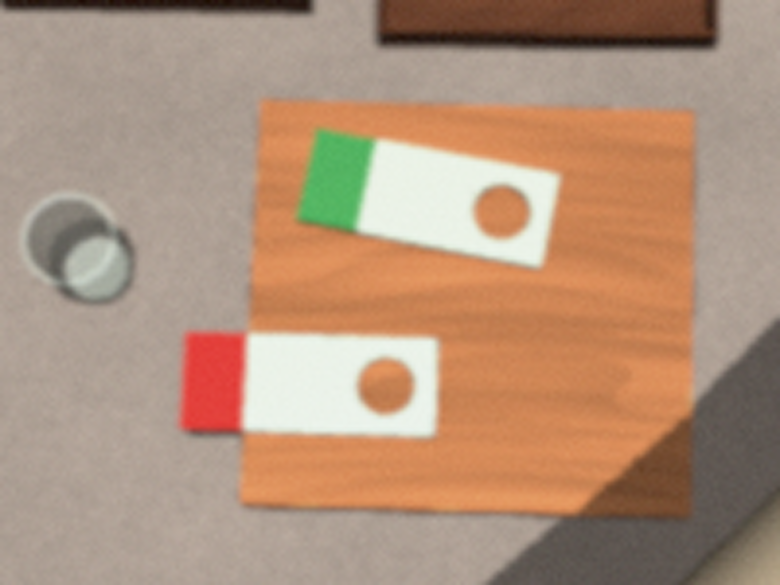

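The picture shows the red/white line at column 244 on the riser's left edge (245), to within about 0.5 mm. The hanger is square to within about 0.005 rad. The green hanger and tumbler have not moved, and the arm is clear.

```bash
python3 -c "
from workcell import job
print(job.hand_in())"
```

```text
the job is handed in; nothing more can be done
None
```

The red-banded hanger now sticks out past the riser's left edge by its red band, to within about 0.5 mm and square to about 0.005 rad; the green hanger and tumbler did not move, and the job is handed in (no verdict was returned).

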